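# Unlock the beam shutter and hold it open

## Robot

A 6-joint arm with a two-finger parallel gripper is mounted at the origin on the work surface. World frame = base frame: x ahead of the robot, y to its left, z up, the work surface at z = 0. Lengths are in m, angles in rad, forces in N, time in s.
With the tool pointing down it reaches from about 0.275 to 1 m from the base axis. Payload 8.4 kg.
Tool frame: the origin (TCP) lies midway between the tips of the shut fingers; the grasp point (between the pads) lies 19 mm behind it; z points along the fingers, y is the line along which they close (so a half turn about z gives the same grasp; the last joint's range is limited). The gripper opens to 85 mm and grips with 20 to 120 N. Pads are 22 mm wide; open, the fingers measure 114 mm over their backs; the gripper's body (76 mm by 85 mm) begins 54 mm behind the grasp point. The pads swing forward as they close: fully open they stand 13 mm farther back than shut.
Start: joints at [1.219, 0.353, 1.633, -0, 1.155, -0.002], TCP at [0.214, 0.587, 0.231] pointing down, gripper open.
Joint ranges: [-2.63, 2.63], [-0.92, 2.1], [0.06, 2.66], [-1.3, 4.44], [0, 2.69], [-3.02, 3.02]. Speed limits (rad/s): [2.22, 2.22, 2.79, 3.14, 3.14, 3.14].

## Interface

Orientations are given as a unit quaternion [x, y, z, w].
In Python, from plant import sensors, imaging, r, nets gives the robot as it stands.
- The arm moves only by the shell command python3 -m crank 'ROWS' [OPENING] [FORCE]. ROWS is JSON, a list of rows, each an object with "delta_pos": the shift along the tool's x, y, z in cm, a list of three; "spin": the turn about the tool's z in degrees. A call has 1 to 12 rows; each row is the pose to reach, as a shift and turn from the pose commanded when the call began, along the tool's axes at that moment; what a row does not reach only later rows make up. A row lasts 1/8 s, in which the tool goes at most 62.5 mm and 10.7 degrees, less where a joint would pass 70% of its speed; a pose out of reach is approached as far as the arm can. A call with a gripper value outside its range is refused whole. OPENING is the opening, from 0 (shut) to 1 (fully open), set as the call begins (- or left out, the last holds). The fingers move at their own pace and stop on an object; FORCE is the grip in N (left out, the last holds). Time passes only in rows, so rows that repeat a pose let the fingers close. It gives the time, the measured TCP pose, the force, the opening and the grip force at its end, in the units of the state.
- sensors.sense(): the state, without advancing time (a new reading comes with each control period).
- imaging.get_image(name): name is "scene" or "side" or "wrist"; returns a dict with "color" (384x512x3 uint8, red, green, blue), "fov_y" (degrees; the focal length in pixels is half the picture's height over the tangent of half this angle, whatever the lens; pixels are square), "cx", "cy" (the principal point, pixels), "R" (3x3) and "t" (3): a world point X has camera coordinates R X + t. Camera axes: x right, y down, z forward; pixel columns grow to the right and rows downward; lengths in m; the calibration is good to about 2 mm. The wrist camera is an equidistant fisheye: a pixel r from the principal point sees the ray r / f radians off the axis. A picture is of the moment at which its call begins. There is no depth.
- r.close_job(): hands the job in; it is judged then, once.
Trained networks look in the newest picture that a camera, given by its name, has taken for a name from the list of things; names that differ only in an ending like _2 or _b are one class to them, and where a whole thing is asked for, a point or a joint stands for the part that bears it (a point fixed in the world has none). Each returns a list of dicts, best first, with "confidence" (0 to 1); they miss things now and then, are a little off and sometimes report something else, mostly with a low value. They report only what shows in the picture. A call takes as long as a camera call.
- nets.find_in(camera, thing): "point" ([x, y, z] in m, in the coordinates of the camera as it stood for that picture, good to about 4 mm: the middle of the surface that is visible of it).
- nets.regions_of(camera, thing): "mask" (384x512 bool, what is visible of it).
The state is a dict: "time": time; "joint_positions": joint angles; "joint_vel": joint speeds; "tau": joint torques, N m; "tcp_pos": TCP position; "tool_rot": TCP orientation; "ft_force": force on the tool from outside, world axes, zero at the start; "ft_torque": the same for the moment, N m; "finger_gap": opening from 0.0 (shut) to 1.0 (fully open); "finger_force": force on a finger pad.
Only numpy, scipy, OpenCV 4.12 (cv2) and the standard library are available. Lean on these libraries where they do the work, as an engineer would, in place of code of your own. Each camera call takes 0.05 s, during which the arm holds its last target. There are 200 camera calls.

## Task

On the optical bench, take the red driver from its grey stand and with its blade turn the slotted brass lock screw of the shutter unit counter-clockwise (seen from above) until it stops, which swings its red tab out of the blue arm's way; do not touch the screw with the fingers. Put the driver back upright in its stand, fully down, and let go of it. Then push the orange post of the blue arm forward (counter-clockwise from above) against its spring all the way to its stop and finish while holding it there with the fingers, without disturbing the blue bottle, the glass dish or the lens cell.

Things in the scene. Friction and masses are not known exactly. Their poses are not given: they have to be found in the camera images.
- shutter_base: Fixed aluminium plate of the shutter unit, 170 x 280 x 12 mm (x, y, z), flat on the bench. Origin: on the bench under the blue arm's vertical pivot axis; it spans x -85..85 and y -195..85 mm from there. Two brass stop pins (12 mm thick, top 40 mm above the bench) stand 58 mm from that axis on either side of the arm's sweep.
- swing_angle (a joint): Angle of the blue arm: 0 at rest, growing counter-clockwise from above, 0.9 at the forward stop. A spring always pulls it back to 0: torque 0.4 N m/rad x (angle + 0.6), about 2.4 N at the post at rest, 6 N at the stop. In the base's frame the arm points out at -2.025 rad + this value from x (towards -y, swinging from -x to +x). Locked, the red tab stops it within about 0.15 rad.
- swing_arm: The blue arm. Origin: on its vertical pivot axis, 31 mm above the bench; its x axis points outward along the arm. A bar 18 mm wide, 12 mm thick, its top 37 mm above the bench, reaching 140 mm out from the axis; black hub 34 mm wide up to 47 mm; on a tail 60 mm long on the other side stands a black paddle, its top 83 mm above the bench.
- lock_angle (a joint): Angle of the brass lock screw: near 0 (up to 0.1) at the start = locked, growing counter-clockwise from above, 1.2 at its end stop = unlocked (the arm is free beyond about 0.6). It stays where it is left; friction about 0.06 N m.
- driver: Loose flat-blade driver, 130 mm long, about 0.12 kg, upright in the stand at the start. Origin: middle of the blade's lower edge; z runs up along the driver. Blade 16 mm wide (its x), 4 mm thick (its y), 18 mm high; shank 10 mm thick; black collar 36 mm wide from 60 to 66 mm up, resting on the stand's top; red square handle 26 x 26 mm, sides along x and y, from 66 to 130 mm up.
- stand: Fixed grey block 70 x 70 x 70 mm with a round hole 23 mm in diameter and 64 mm deep in the middle of its top. Origin: centre of its underside on the bench. With the driver fully down its origin is 10 mm above the bench.
- dye_bottle: Bystander: loose blue bottle with a white cap, 38 mm in diameter, 85 mm tall. Origin: centre of its underside.
- dish: Bystander: loose flat glass dish, 86 mm in diameter, 14 mm tall. Origin: centre of its underside.
- lens_cell: Bystander: loose black and silver lens cell, 38 mm in diameter, 19 mm tall. Origin: centre of its underside.
- post_foot (a point): Centre of the foot of the orange upright round post on the blue arm, 37 mm above the bench and 100 mm from the pivot axis. The post is 14 mm in diameter and 54 mm tall (top 91 mm above the bench): push or pinch it. The point rides with the arm; its x axis points outward along the arm.
- slot (a point): Slot of the round brass head of the lock screw, 36 mm in diameter, its top 55 mm above the bench, 154 mm from the arm's pivot axis. The point is the middle of the slot's mouth, in the plane of the head's top. The slot runs along the head's x axis: 22 mm long, 7 mm wide, 9 mm deep, with closed ends. A red tab 30 mm long below the head points along its +x; it turns with the head.
- lock_screw: The brass lock screw with its head and its red tab, captive in the plate. Origin: on its vertical axis, 31 mm above the bench, 24 mm below the slot's mouth; its x axis points along slot and tab.

How it is judged:
By the outcome, as a careful person would: the job done as asked, in the order asked, and still so for the second after the job is handed in, while the arm keeps its last pose, push and grip.
It also fails if it takes over 64 s, if anything falls off the work surface, if the arm or the gripper's body presses on something with over 40 N, if the wrist force passes 120 N, or if a joint passes its speed limit or range.

## Working session

There is one attempt and no reset: what is moved stays moved. The work goes in short steps, Python scripts to look and compute and a shell command to move; the robot and the scene stay as the last step left them, time stands still between calls to the robot, and variables do not carry over. Pictures are saved under pics/ and viewed, at most 10 in all, crops included, and the job is handed in when it is done.

```bash
ls; mkdir -p pics; cat > h.py <<'E'
import numpy as np, cv2
from plant import sensors, imaging, r, nets
def find(cam, things, im=None):
    im = im or imaging.get_image(cam)
    R=np.array(im["R"]);t=np.array(im["t"])
    o={}
    for n in things:
        for d in nets.find_in(cam,n)[:2]:
            print(cam,n,np.round(R.T@(np.array(d["point"])-t),4),round(d["confidence"],2))
    return im
def save(im,name): cv2.imwrite("pics/"+name,im["color"][:,:,::-1])
E
python3 - <<'E'
from h import *
T=["driver","stand","slot","lock_screw","post_foot","swing_arm","shutter_base","dye_bottle","dish","lens_cell"]
for c in ("scene","side"):
    im=find(c,T); save(im,c+"0.png"); print(im["fov_y"],im["cx"],im["cy"])
s=sensors.sense(); print(s)
E
```

```text
pics
45.167646862391706 257.4018823386426 201.70395696760028
side driver [ 0.4624 -0.322   0.1133] 0.76
side stand [ 0.4605 -0.2981  0.0537] 0.62
side lock_screw [ 0.5366 -0.0626  0.0513] 0.48
side post_foot [0.5497 0.082  0.0426] 0.73
side swing_arm [0.5525 0.0751 0.0439] 0.86
side shutter_base [0.5499 0.0575 0.0133] 0.62
side dye_bottle [0.5333 0.3953 0.0556] 0.82
side dye_bottle [ 0.7615 -0.0276  0.016 ] 0.59
side dish [ 0.689  -0.3622  0.0135] 0.87
side lens_cell [ 0.7586 -0.0337  0.0154] 0.57
51.235862464816975 253.8782573758993 184.78360700572645
{'time': 1.1, 'joint_positions': array([ 1.21862727e+00,  3.53034875e-01,  1.63339213e+00,  2.93763472e-05,
        1.15517609e+00, -2.38131567e-03]), 'joint_vel': array([-0.00087945,  0.00162   ,  0.00172285, -0.00128878,  0.00089578,
       -0.00098128]), 'tau': array([ 2.48787175e-03, -6.05181241e+01, -3.42445886e+01,  4.83871991e-04,
        8.32002279e-04,  2.58601870e-05]), 'tcp_pos': array([0.21417137, 0.5871728 , 0.23126254]), 'tool_rot': array([ 1.74009468e-01,  9.84743979e-01, -2.76842024e-06, -1.41476097e-05]), 'ft_force': array([ 0.88613   , -0.41214031,  0.45332946]), 'ft_torque': array([0.07385798, 0.04097494, 0.01788747]), 'finger_force': 0.0, 'finger_gap': 0.997639698370336}
```

View pics/scene0.png

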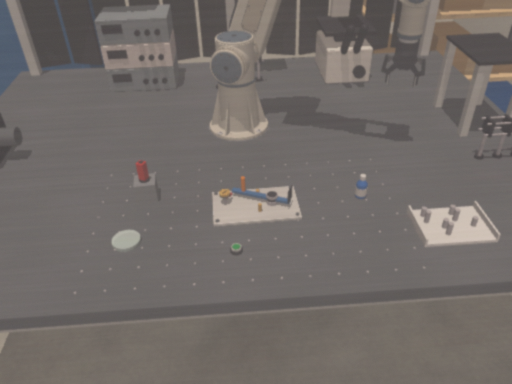

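View pics/side0.png

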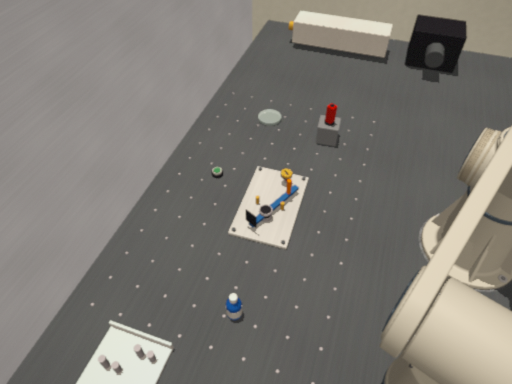

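The scene view shows the driver on its stand at (142,172), screw (225,194), post (243,184), pivot (271,196), bottle (362,187), dish (126,240) and lens cell (236,248). The side view agrees with this. I'm moving over the unit for a wrist look.

```bash
D='{"delta_pos":[-46,-45,-12],"spin":70}'; python3 -m crank '[{"delta_pos":[-46,-45,-12],"spin":70},{"delta_pos":[-46,-45,-12],"spin":70},{"delta_pos":[-46,-45,-12],"spin":70},{"delta_pos":[-46,-45,-12],"spin":70},{"delta_pos":[-46,-45,-12],"spin":70},{"delta_pos":[-46,-45,-12],"spin":70},{"delta_pos":[-46,-45,-12],"spin":70},{"delta_pos":[-46,-45,-12],"spin":70},{"delta_pos":[-46,-45,-12],"spin":70},{"delta_pos":[-46,-45,-12],"spin":70},{"delta_pos":[-46,-45,-12],"spin":70},{"delta_pos":[-46,-45,-12],"spin":70}]'
python3 - <<'E'
from h import *
im=find("wrist",["driver","stand","slot","lock_screw","post_foot","swing_arm","shutter_base"]); save(im,"w1.png")
np.savez("w1.npz",**im)
print(im["fov_y"],im["cx"],im["cy"],sensors.sense()["joint_positions"])
E
```

```text
time: 2.6
tcp_pos: [0.4929, 0.005, 0.3516]
tool_rot: [0.708, 0.706, 0.0, 0.0]
ft_force: [-1.2, 0.1, 0.3]
finger_gap: 1.004
finger_force: 0.0
wrist driver [ 0.4717 -0.3185  0.0783] 0.47
wrist stand [ 0.4666 -0.3005  0.0534] 0.58
wrist slot [ 0.5406 -0.0684  0.0514] 0.94
wrist lock_screw [ 0.5447 -0.0634  0.0544] 0.89
wrist post_foot [0.5478 0.0707 0.0381] 0.79
wrist swing_arm [0.5493 0.0722 0.0385] 0.77
wrist shutter_base [0.5559 0.0413 0.0119] 0.62
65.70646984690485 255.40647852520937 192.1741793599203 [1.22498295e-02 4.09908186e-02 1.75565257e+00 2.99299701e-05
 1.34508922e+00 1.16315999e-02]
```

View pics/w1.png

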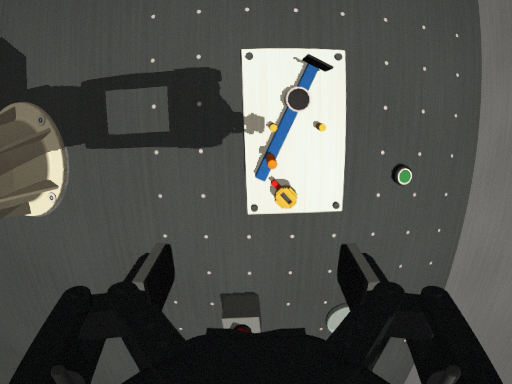

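The wrist view shows the plate, with its screw head at (286,197), red tab at (275,184), post top at (271,163) and hub at (297,98). Next I'll compute positions from these.

```bash
cat >> h.py <<'E'
def fish(im,px,z):
    f=192/np.tan(np.radians(float(im["fov_y"])/2)); R=np.array(im["R"]);t=np.array(im["t"]); C=-R.T@t
    d=np.array(px,float)-[float(im["cx"]),float(im["cy"])]; rr=np.hypot(*d); th=rr/f
    ray=R.T@np.array([*(d/max(rr,1e-9)*np.sin(th)),np.cos(th)])
    return C+ray*(z-C[2])/ray[2]
def unfish(im,X):
    f=192/np.tan(np.radians(float(im["fov_y"])/2)); R=np.array(im["R"]);t=np.array(im["t"])
    c=R@np.array(X)+t; rh=np.hypot(c[0],c[1]); return np.array([float(im["cx"]),float(im["cy"])])+c[:2]/rh*f*np.arctan2(rh,c[2])
def go(X,yaw=None):
    "print delta_pos cm and spin deg to bring TCP to X with tool-x at world yaw deg"
    s=sensors.sense(); from scipy.spatial.transform import Rotation as Ro
    M=Ro.from_quat(s["tool_rot"]).as_matrix(); y0=np.degrees(np.arctan2(M[1,0],M[0,0]))
    print("tcp",np.round(s["tcp_pos"],4),"yaw",round(y0,2),"F",np.round(s["ft_force"],1),"q6",round(s["joint_positions"][5],3),"t",s["time"],"gap",round(s["finger_gap"],3))
    if X is not None: print("  delta",np.round(M.T@(np.array(X)-s["tcp_pos"])*100,2),"spin",None if yaw is None else round((y0-yaw+180)%360-180,2))
E
python3 - <<'E'
from h import *
im=dict(np.load("w1.npz"))
R=im["R"];print("cam",-R.T@im["t"],R.round(3).tolist())
for n,p,z in [("c",(242,50),.012),("c",(345,50),.012),("c",(343,212),.012),("c",(247,213),.012),("slot",(286,197),.055),("slotA",(281,192),.055),("slotB",(291,202),.055),("post",(271,162),.091),("hub",(299,98),.047),("tab",(275,183),.04),("stand",(240,325),.07)]:
    print(n,fish(im,p,z).round(4))
go([0.463,-0.40,0.28],90)
E
```

```text
cam [0.49398148 0.08189072 0.49494089] [[1.0, -0.003, 0.0], [-0.003, -0.953, 0.302], [-0.001, -0.302, -0.953]]
c [0.4732 0.1658 0.012 ]
c [0.6409 0.1723 0.012 ]
c [ 0.6509 -0.1089  0.012 ]
c [ 0.4788 -0.109   0.012 ]
slot [ 0.5416 -0.0654  0.055 ]
slotA [ 0.5335 -0.0572  0.055 ]
slotB [ 0.5497 -0.0738  0.055 ]
post [ 0.5155 -0.0021  0.091 ]
hub [0.5592 0.0873 0.047 ]
tab [ 0.5249 -0.0469  0.04  ]
stand [ 0.4636 -0.3168  0.07  ]
tcp [0.4918 0.0075 0.3512] yaw 90.04 F [0.4 0.8 1.1] q6 0.012 t 3.0 gap 1.005
  delta [-40.75  -2.91   7.12] spin 0.04
```

```bash
python3 -m crank '[{"delta_pos":[-39,-2.9,5],"spin":0},{"delta_pos":[-39,-2.9,5],"spin":0},{"delta_pos":[-39,-2.9,5],"spin":0},{"delta_pos":[-39,-2.9,5],"spin":0},{"delta_pos":[-39,-2.9,5],"spin":0},{"delta_pos":[-39,-2.9,5],"spin":0},{"delta_pos":[-39,-2.9,5],"spin":0},{"delta_pos":[-39,-2.9,5],"spin":0},{"delta_pos":[-39,-2.9,5],"spin":0}]'
python3 - <<'E'
from h import *
im=find("wrist",["driver","stand","slot"]); 
np.savez("w2.npz",**im)
m=nets.regions_of("wrist","driver")[0]["mask"]; np.save("m2.npy",m)
ys,xs=np.where(m); print(xs.min(),xs.max(),ys.min(),ys.max())
c=im["color"][max(0,ys.min()-70):ys.max()+70,max(0,xs.min()-70):xs.max()+70]; print(c.shape,max(0,ys.min()-70),max(0,xs.min()-70))
save({"color":cv2.resize(c,None,fx=2.5,fy=2.5,interpolation=cv2.INTER_CUBIC)},"w2.png")
go(None)
E
```

```text
time: 4.12
tcp_pos: [0.4632, -0.3817, 0.3015]
tool_rot: [0.707, 0.707, 0.0, -0.0]
ft_force: [0.4, 0.6, 0.3]
finger_gap: 0.995
finger_force: 0.0
wrist driver [ 0.4697 -0.3311  0.1423] 0.69
wrist stand [ 0.4659 -0.3287  0.0695] 0.88
243 274 109 141
(172, 171, 3) 39 173
tcp [ 0.4632 -0.3823  0.3017] yaw 90.03 F [-0.3  0.6 -0.4] q6 -0.693 t 4.375 gap 1.002
```

View pics/w2.png

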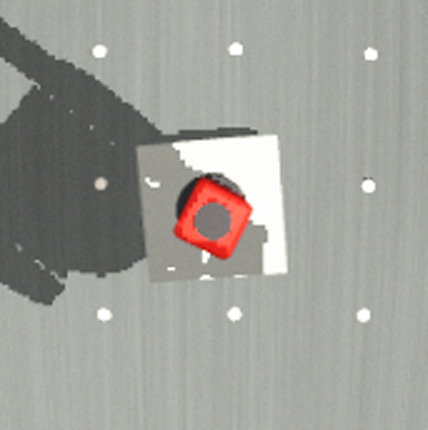

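The crop shows the red handle on the stand, centred at full-image pixel (258.4,126.4), with its sides at about -28.5 degrees mod 90.

```bash
python3 - <<'E'
from h import *
im=dict(np.load("w2.npz")); f=lambda p,z:fish(im,np.array(p)/2.5+[173,39]-.3,z)
H=np.array([f(p,.14) for p in [(203,178),(251,205),(226,259),(175,232)]]); S=np.array([f(p,.07) for p in [(137,146),(277,135),(287,271),(150,282)]])
for Q in (H,S):
    c=Q.mean(0);e=np.roll(Q,-1,0)-Q
    print(c.round(4),np.hypot(e[:,0],e[:,1]).round(4),(np.degrees(np.arctan2(e[:,1],e[:,0]))%90).round(1))
h=H.mean(0)
go([h[0],h[1],0.17],61.5)
E
```

```text
[ 0.4669 -0.3305  0.14  ] [0.0224 0.0246 0.0238 0.025 ] [60.6 65.8 61.8 62.7]
[ 0.467  -0.3312  0.07  ] [0.0698 0.0695 0.0702 0.0697] [4.6 5.1 4.8 4.7]
tcp [ 0.4632 -0.3823  0.3017] yaw 90.03 F [-0.3  0.6 -0.4] q6 -0.693 t 4.375 gap 1.002
  delta [ 5.18  0.36 13.17] spin 28.53
```

```bash
python3 -m crank '[{"delta_pos":[5.2,0.4,9],"spin":10},{"delta_pos":[5.2,0.4,9],"spin":20},{"delta_pos":[5.2,0.4,10],"spin":28},{"delta_pos":[5.2,0.4,15],"spin":28},{"delta_pos":[5.2,0.4,19],"spin":28},{"delta_pos":[5.2,0.4,21],"spin":28},{"delta_pos":[5.2,0.4,21],"spin":28}]' 1 60
python3 -m crank '[{"delta_pos":[0,0,0],"spin":0},{"delta_pos":[0,0,0],"spin":0},{"delta_pos":[0,0,0],"spin":0},{"delta_pos":[0,0,0],"spin":0},{"delta_pos":[0,0,0],"spin":0},{"delta_pos":[0,0,0],"spin":0},{"delta_pos":[0,0,0],"spin":0},{"delta_pos":[0,0,0],"spin":0}]' 0.1 60; python3 -c "
from h import *
go(None)"
```

```text
time: 5.25
tcp_pos: [0.4662, -0.3302, 0.0901]
tool_rot: [0.857, 0.515, -0.001, -0.001]
ft_force: [0.3, -0.3, 0.5]
finger_gap: 1.0
finger_force: 0.0
time: 6.25
tcp_pos: [0.4673, -0.3315, 0.0922]
tool_rot: [0.857, 0.515, 0.0, 0.001]
ft_force: [-0.5, 1.0, 6.5]
finger_gap: 0.3
finger_force: 59.5
tcp [ 0.4673 -0.3315  0.0922] yaw 61.95 F [-0.5  1.   6.5] q6 -0.13 t 6.25 gap 0.3
```

```bash
python3 -m crank '[{"delta_pos":[0,0,-3],"spin":0},{"delta_pos":[0,0,-8],"spin":0},{"delta_pos":[0,0,-13],"spin":0},{"delta_pos":[0,0,-13],"spin":0},{"delta_pos":[0,0,-13],"spin":0}]'
python3 - <<'E'
from h import *
im=imaging.get_image("wrist"); np.savez("w3.npz",**im); go(None)
s=sensors.sense();t=s["tcp_pos"]
p=unfish(im,t+[0,0,-.082]).astype(int); print(p)
o=im["color"][p[1]-60:p[1]+60,p[0]-60:p[0]+60]
im2=imaging.get_image("side")
q=im2["R"]@(t+[0,0,-.06])+im2["t"]; f=192/np.tan(np.radians(im2["fov_y"]/2)); q=(f*q[:2]/q[2]+[im2["cx"],im2["cy"]]).astype(int); print(q)
o2=im2["color"][max(q[1]-30,0):q[1]+30,q[0]-30:q[0]+30]
o=cv2.resize(o,(400,400),interpolation=cv2.INTER_CUBIC);o2=cv2.resize(o2,(400,400),interpolation=cv2.INTER_CUBIC)
save({"color":np.hstack([o,o2])},"w3.png")
E
```

```text
time: 6.88
tcp_pos: [0.4664, -0.3309, 0.2207]
tool_rot: [0.857, 0.515, -0.0, -0.0]
ft_force: [0.1, -0.2, -1.9]
finger_gap: 0.299
finger_force: 59.3
tcp [ 0.466  -0.3307  0.2199] yaw 61.96 F [-0.8  0.  -0.9] q6 -0.13 t 6.925 gap 0.293
[253 198]
[332 100]
```

View pics/w3.png

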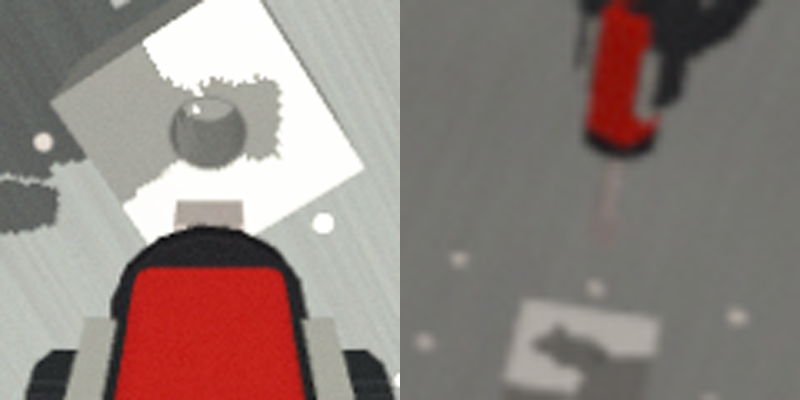

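The wrist crop (left) shows the blade broad along the tool's y axis. So the blade's x axis is at yaw -28 (mod 180), and the tool yaw must be the slot yaw plus or minus 90. I'm going to hover over the slot.

```bash
python3 -c "
from h import *
go([0.5416,-0.0654,0.19],44)"
```

```text
tcp [ 0.466  -0.3306  0.2197] yaw 61.96 F [ 0.5 -0.1 -1.6] q6 -0.13 t 6.975 gap 0.295
  delta [26.96 -5.78  2.99] spin 17.96
```

```bash
python3 -m crank '[{"delta_pos":[6,-1.3,0],"spin":6},{"delta_pos":[12,-2.6,0],"spin":12},{"delta_pos":[18,-3.9,0],"spin":18},{"delta_pos":[23,-5,1],"spin":18},{"delta_pos":[26,-5.6,2],"spin":18},{"delta_pos":[27,-5.8,3],"spin":18},{"delta_pos":[27,-5.8,3],"spin":18},{"delta_pos":[27,-5.8,3],"spin":18}]'
python3 - <<'E'
from h import *
im=find("wrist",["slot","lock_screw"]); np.savez("w4.npz",**im); go(None)
t=sensors.sense()["tcp_pos"]
p=unfish(im,t+[0,0,-.082]); print(p, unfish(im,[.5416,-.0654,.055]))
p=p.astype(int); print(p-[50,75])
o=im["color"][p[1]-75:p[1]+25,p[0]-50:p[0]+50]
save({"color":cv2.resize(o,(600,600),interpolation=cv2.INTER_CUBIC)},"w4.png")
E
```

```text
time: 7.98
tcp_pos: [0.5423, -0.0667, 0.1911]
tool_rot: [0.927, 0.374, -0.0, -0.0]
ft_force: [0.8, -0.2, -0.8]
finger_gap: 0.3
finger_force: 59.2
wrist slot [ 0.539  -0.0662  0.0516] 0.91
wrist lock_screw [ 0.543  -0.0647  0.0553] 0.81
wrist lock_screw [0.5521 0.0697 0.0366] 0.74
tcp [ 0.5426 -0.0666  0.1917] yaw 43.88 F [-0.2  0.5 -1.3] q6 0.68 t 8.125 gap 0.295
[254.6302955  199.47683178] [253.15700263 181.08275838]
[204 124]
```

View pics/w4.png

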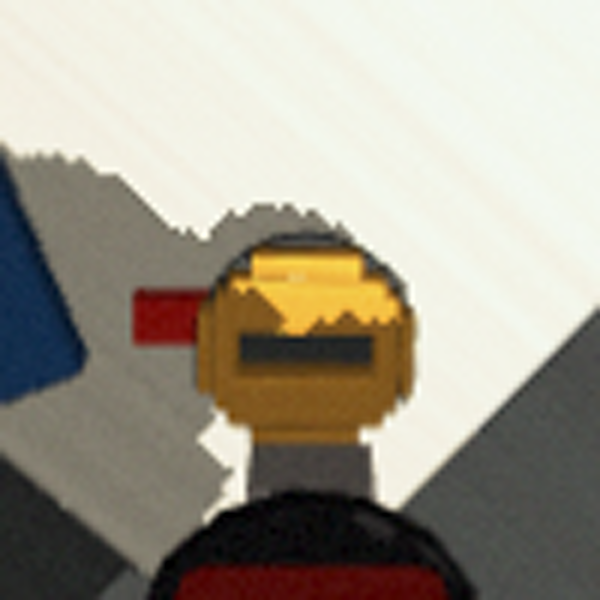

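The crop shows the slot (dark, centre at crop (305,354)) parallel to the blade edge (250–372, row 443). I'll work out the relative offset with the same bias removed.

```bash
python3 - <<'E'
from h import *
im=dict(np.load("w4.npz"))
a=fish(im,(254.9-1.2,183-.5),.055); b=fish(im,(254.9,183),.055); print(a,b)
go([a[0],a[1],.16],None)
E
```

```text
[ 0.54093187 -0.06677563  0.055     ] [ 0.54137914 -0.06797094  0.055     ]
tcp [ 0.5426 -0.0666  0.1917] yaw 43.88 F [-0.2  0.5 -1.3] q6 0.68 t 8.125 gap 0.295
  delta [-0.13 -0.11  3.17] spin None
```

```bash
python3 -m crank '[{"delta_pos":[-0.1,-0.1,2],"spin":0},{"delta_pos":[-0.1,-0.1,4],"spin":0},{"delta_pos":[-0.1,-0.1,5],"spin":0},{"delta_pos":[-0.1,-0.1,5.2],"spin":0},{"delta_pos":[-0.1,-0.1,5.4],"spin":0},{"delta_pos":[-0.1,-0.1,5.6],"spin":0},{"delta_pos":[-0.1,-0.1,5.7],"spin":0},{"delta_pos":[-0.1,-0.1,5.7],"spin":0}]'; python3 -c "
from h import *
go(None);print(sensors.sense()['ft_torque'])"
```

```text
time: 9.12
tcp_pos: [0.5413, -0.0656, 0.1344]
tool_rot: [0.927, 0.374, 0.0, 0.0]
ft_force: [-0.7, -0.4, -2.4]
finger_gap: 0.294
finger_force: 59.2
tcp [ 0.5413 -0.0656  0.1344] yaw 43.96 F [-0.7 -0.4 -2.4] q6 0.68 t 9.125 gap 0.294
[-0.00891485  0.03228679  0.01513597]
```

```bash
python3 -m crank '[{"delta_pos":[0,0,0.15],"spin":0},{"delta_pos":[0,0,0.3],"spin":0},{"delta_pos":[0,0,0.45],"spin":0},{"delta_pos":[0,0,0.5],"spin":0},{"delta_pos":[0,0,0.5],"spin":0}]'; python3 -c "
from h import *
go(None);print(sensors.sense()['ft_torque'])"
```

```text
time: 9.75
tcp_pos: [0.5412, -0.0656, 0.1292]
tool_rot: [0.927, 0.374, -0.0, -0.0]
ft_force: [0.2, -1.2, -1.2]
finger_gap: 0.3
finger_force: 59.2
tcp [ 0.5412 -0.0656  0.1292] yaw 43.96 F [ 0.2 -1.2 -1.2] q6 0.68 t 9.75 gap 0.3
[ 0.00341224 -0.04604492  0.01508164]
```

```bash
python3 -m crank '[{"delta_pos":[0,0,0],"spin":-7},{"delta_pos":[0,0,0],"spin":-14},{"delta_pos":[0,0,0],"spin":-21},{"delta_pos":[0,0,0],"spin":-28},{"delta_pos":[0,0,0],"spin":-35},{"delta_pos":[0,0,0],"spin":-42},{"delta_pos":[0,0,0],"spin":-49},{"delta_pos":[0,0,0],"spin":-56},{"delta_pos":[0,0,0],"spin":-63},{"delta_pos":[0,0,0],"spin":-68},{"delta_pos":[0,0,0],"spin":-68}]' - 100; python3 -c "
from h import *
go(None);print(sensors.sense()['ft_torque'])"
python3 -m crank '[{"delta_pos":[0,0,0],"spin":-3},{"delta_pos":[0,0,0],"spin":-6},{"delta_pos":[0,0,0],"spin":-9},{"delta_pos":[0,0,0],"spin":-11},{"delta_pos":[0,0,0],"spin":-11}]'; python3 -c "
from h import *
go(None);print(sensors.sense()['ft_torque'])"
```

```text
time: 11.12
tcp_pos: [0.5406, -0.0661, 0.1292]
tool_rot: [0.56, 0.829, -0.001, -0.0]
ft_force: [-1.9, -4.4, -0.3]
finger_gap: 0.29
finger_force: 98.6
tcp [ 0.5406 -0.0661  0.1292] yaw 111.94 F [-1.9 -4.4 -0.3] q6 -0.506 t 11.125 gap 0.29
[-0.99665456  0.61350088 -0.05804245]
time: 11.75
tcp_pos: [0.5406, -0.0662, 0.1292]
tool_rot: [0.478, 0.878, -0.001, -0.0]
ft_force: [-2.6, -5.1, 0.4]
finger_gap: 0.286
finger_force: 98.8
tcp [ 0.5406 -0.0662  0.1292] yaw 122.86 F [-2.6 -5.1  0.4] q6 -0.697 t 11.75 gap 0.286
[-1.11799204  0.71693117 -0.12625348]
```

```bash
python3 -m crank '[{"delta_pos":[0,0,0],"spin":-2},{"delta_pos":[0,0,0],"spin":-4},{"delta_pos":[0,0,0],"spin":-4}]'; python3 - <<'E'
from h import *
go(None);print(sensors.sense()['ft_torque'])
im=imaging.get_image("wrist")
p=unfish(im,[.541,-.066,.055]).astype(int)
o=im["color"][p[1]-75:p[1]+25,p[0]-60:p[0]+60]
save({"color":cv2.resize(o,(600,500),interpolation=cv2.INTER_CUBIC)},"w5.png")
E
```

```text
time: 12.12
tcp_pos: [0.5407, -0.0662, 0.1292]
tool_rot: [0.447, 0.894, -0.001, -0.0]
ft_force: [-2.5, -4.1, 0.4]
finger_gap: 0.293
finger_force: 98.8
tcp [ 0.5407 -0.0662  0.1292] yaw 126.84 F [-2.5 -4.1  0.4] q6 -0.766 t 12.125 gap 0.293
[-1.12869116  0.68270013 -0.29202534]
```

View pics/w5.png

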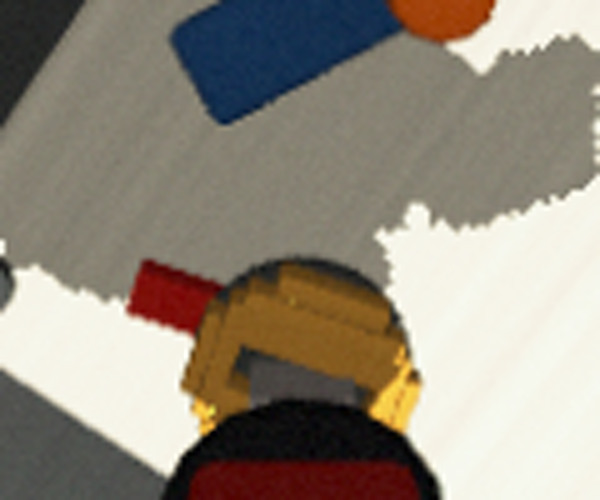

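The tab has swung round to crop (170,290), clear of the blue arm, and torque is rising at the stop. I'm backing off within the slot play and lifting out.

```bash
python3 -m crank '[{"delta_pos":[0,0,0],"spin":5},{"delta_pos":[0,0,0],"spin":10},{"delta_pos":[0,0,0],"spin":10},{"delta_pos":[0,0,-1],"spin":10},{"delta_pos":[0,0,-3],"spin":10},{"delta_pos":[0,0,-7],"spin":10},{"delta_pos":[0,0,-10],"spin":10},{"delta_pos":[0,0,-10],"spin":10}]'; python3 -c "
from h import *
go([0.467,-0.331,0.23],62);go([0.467,-0.331,0.23],117)"
```

```text
time: 13.18
tcp_pos: [0.543, -0.0654, 0.2323]
tool_rot: [0.523, 0.853, 0.001, 0.002]
ft_force: [-0.4, -0.2, -2.1]
finger_gap: 0.29
finger_force: 98.7
tcp [ 0.543  -0.0654  0.2323] yaw 117.0 F [-0.4 -0.2 -2.1] q6 -0.595 t 13.175 gap 0.29
  delta [-20.21 -18.82   0.19] spin 55.0
tcp [ 0.543  -0.0654  0.2323] yaw 117.0 F [-0.4 -0.2 -2.1] q6 -0.595 t 13.175 gap 0.29
  delta [-20.21 -18.82   0.19] spin -0.0
```

```bash
python3 -m crank '[{"delta_pos":[-4,-4,0],"spin":9},{"delta_pos":[-8,-8,0],"spin":18},{"delta_pos":[-12,-11.6,0],"spin":27},{"delta_pos":[-16,-15,0],"spin":36},{"delta_pos":[-19,-18,0],"spin":45},{"delta_pos":[-20.2,-18.8,1],"spin":55},{"delta_pos":[-20.2,-18.8,3],"spin":55},{"delta_pos":[-20.2,-18.8,4],"spin":55},{"delta_pos":[-20.2,-18.8,4],"spin":55}]'; python3 - <<'E'
from h import *
go([0.467,-0.331,.19],62)
im=imaging.get_image("wrist"); t=sensors.sense()["tcp_pos"]
print(unfish(im,t+[0,0,-.0822]),unfish(im,[.467,-.331,.07])); np.savez("w6.npz",**im)
p=unfish(im,t+[0,0,-.0822]).astype(int); print(p-[50,75])
o=im["color"][p[1]-75:p[1]+25,p[0]-50:p[0]+50]
save({"color":cv2.resize(o,(600,600),interpolation=cv2.INTER_CUBIC)},"w6.png")
E
```

```text
time: 14.3
tcp_pos: [0.4647, -0.3301, 0.1881]
tool_rot: [0.857, 0.515, -0.0, -0.001]
ft_force: [0.1, 0.3, -1.2]
finger_gap: 0.295
finger_force: 98.7
tcp [ 0.4647 -0.3301  0.1881] yaw 62.0 F [ 0.1  0.3 -1.2] q6 -0.132 t 14.3 gap 0.295
  delta [ 0.03  0.25 -0.19] spin 0.0
[255.23849283 199.61990684] [257.41121519 186.2128258 ]
[205 124]
```

View pics/w6.png

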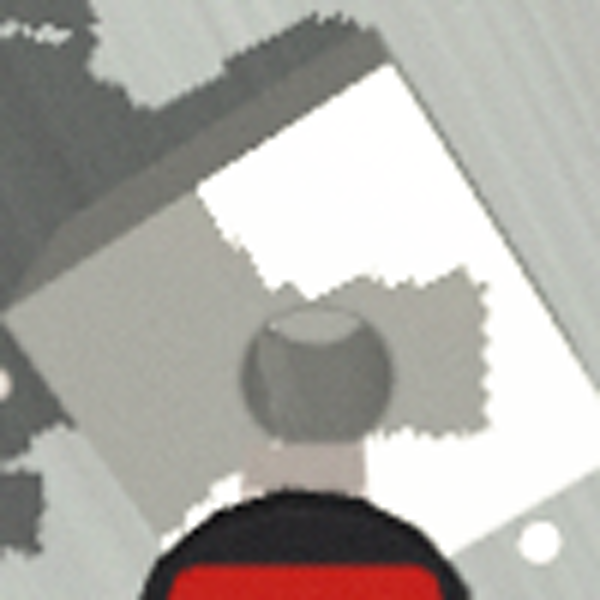

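```bash
python3 -m crank '[{"delta_pos":[0,0.2,0],"spin":0},{"delta_pos":[0,0.2,2],"spin":0},{"delta_pos":[0,0.2,3.4],"spin":0},{"delta_pos":[0,0.2,4.2],"spin":0},{"delta_pos":[0,0.2,5],"spin":0},{"delta_pos":[0,0.2,7],"spin":0},{"delta_pos":[0,0.2,8.4],"spin":0},{"delta_pos":[0,0.2,9],"spin":0},{"delta_pos":[0,0.2,9.3],"spin":0},{"delta_pos":[0,0.2,9.5],"spin":0},{"delta_pos":[0,0.2,9.5],"spin":0}]'
```

```text
time: 15.72
tcp_pos: [0.4671, -0.332, 0.0946]
tool_rot: [0.857, 0.515, 0.0, 0.0]
ft_force: [0.3, -0.6, -0.9]
finger_gap: 0.293
finger_force: 98.7
```

```bash
python3 -m crank '[{"delta_pos":[0,0,0.1],"spin":0},{"delta_pos":[0,0,0.2],"spin":0},{"delta_pos":[0,0,0.3],"spin":0},{"delta_pos":[0,0,0.3],"spin":0}]'
```

```text
time: 16.23
tcp_pos: [0.4671, -0.3319, 0.0923]
tool_rot: [0.857, 0.515, 0.0, 0.0]
ft_force: [-2.9, 2.1, 8.8]
finger_gap: 0.296
finger_force: 100.4
```

```bash
python3 -m crank '[{"delta_pos":[0,0,0],"spin":0},{"delta_pos":[0,0,0],"spin":0},{"delta_pos":[0,0,0],"spin":0},{"delta_pos":[0,0,0],"spin":0},{"delta_pos":[0,0,-2],"spin":0},{"delta_pos":[0,0,-7],"spin":0},{"delta_pos":[0,0,-13],"spin":0},{"delta_pos":[0,0,-17],"spin":0},{"delta_pos":[-5,0,-21],"spin":0},{"delta_pos":[-5,0,-21],"spin":0},{"delta_pos":[-5,0,-21],"spin":0}]' 1; python3 - <<'E'
from h import *
im=find("wrist",["driver","stand"]);find("side",["driver","post_foot"]); go(None)
p=unfish(im,[.467,-.331,.14]).astype(int); print(p,[unfish(im,[.467,-.331,z]) for z in(.07,.14)])
a=im["color"][p[1]-50:p[1]+50,p[0]-50:p[0]+50]
i2=imaging.get_image("side")["color"][85:160,285:385]
save({"color":np.hstack([cv2.resize(a,(400,400)),cv2.resize(i2,(400,400))])},"w7.png")
E
```

```text
time: 17.6
tcp_pos: [0.4431, -0.3757, 0.3006]
tool_rot: [0.858, 0.514, 0.0, -0.0]
ft_force: [-0.5, -0.7, -0.2]
finger_gap: 1.004
finger_force: 0.0
wrist driver [ 0.4699 -0.3312  0.1431] 0.73
wrist stand [ 0.4654 -0.3283  0.071 ] 0.72
side driver [ 0.4664 -0.3213  0.1135] 0.76
tcp [ 0.4435 -0.3753  0.3004] yaw 62.0 F [ 0.  -0.   0.5] q6 -0.216 t 17.9 gap 0.999
[254 127] [array([254.87973284, 122.28095302]), array([254.68807646, 127.11075961])]
```

View pics/w7.png

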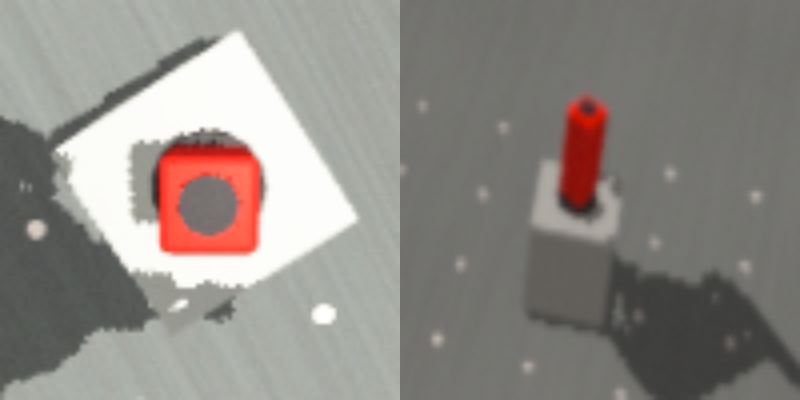

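The driver stands upright and seated, centred in the stand. Next is the post.

```bash
python3 -c "
from h import *
go([0.516,-0.002,0.22],65)"
```

```text
tcp [ 0.4436 -0.3754  0.3006] yaw 62.0 F [ 0.6 -0.3  0.3] q6 -0.216 t 17.95 gap 0.999
  delta [ 36.37 -11.13   8.08] spin -3.0
```

```bash
python3 -m crank '[{"delta_pos":[36.4,-11.1,0],"spin":-3},{"delta_pos":[36.4,-11.1,0],"spin":-3},{"delta_pos":[36.4,-11.1,0],"spin":-3},{"delta_pos":[36.4,-11.1,0],"spin":-3},{"delta_pos":[36.4,-11.1,4],"spin":-3},{"delta_pos":[36.4,-11.1,8],"spin":-3},{"delta_pos":[36.4,-11.1,8],"spin":-3},{"delta_pos":[36.4,-11.1,8],"spin":-3},{"delta_pos":[36.4,-11.1,8],"spin":-3},{"delta_pos":[36.4,-11.1,8],"spin":-3}]'; python3 - <<'E'
from h import *
im=find("wrist",["post_foot","lock_screw"]); go(None); np.savez("w8.npz",**im)
print([unfish(im,[.516,-.002,z]) for z in(.091,.037)], unfish(im,[.5594,.086,.047]))
save(im,"w8.png")
hsv=cv2.cvtColor(im["color"],cv2.COLOR_RGB2HSV); m=((hsv[...,0]>5)&(hsv[...,0]<16)&(hsv[...,1]>180)&(hsv[...,2]>120)).astype(np.uint8)
n,l,s,c=cv2.connectedComponentsWithStats(m)
print([(s[i].tolist(),c[i].round(1).tolist()) for i in range(1,n) if s[i][4]>30])
E
```

```text
time: 19.2
tcp_pos: [0.5171, -0.0034, 0.2223]
tool_rot: [0.844, 0.537, 0.001, 0.001]
ft_force: [0.8, -0.3, -0.2]
finger_gap: 0.997
finger_force: 0.0
wrist post_foot [0.5527 0.0748 0.0437] 0.78
wrist lock_screw [ 0.5452 -0.0651  0.0526] 0.89
tcp [ 0.5169 -0.0033  0.222 ] yaw 64.89 F [-0.3  0.1  0.4] q6 0.429 t 19.35 gap 0.997
[array([252.53918324, 181.7894715 ]), array([252.92389731, 169.04699909])] [254.64762939  80.92338197]
[([249, 178, 13, 13, 131], [254.9, 183.8])]
```

View pics/w8.png

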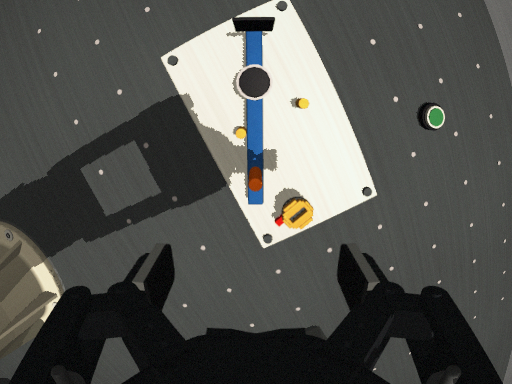

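The arm is vertical in the image (yaw -115), with the post top at about (255,184), hub at (254,82) and the tab clear at (280,221).

```bash
python3 - <<'E'
from h import *
im=dict(np.load("w8.npz"))
h=fish(im,(254,82),.047); p=fish(im,(254.9-.7,183.8-.5),.091); print(h,p,np.hypot(*(p-h)[:2]),np.degrees(np.arctan2(*(p-h)[1::-1])))
go([p[0],p[1],.06],64.9)
# arc plan: offsets of post in tool axes (x inward, y tangential, +y = CCW) after angle a, spin negative
for a in (.1,.2,.3,.4,.5,.6,.7,.8,.9,.95): print(a,round(10*(1-np.cos(a)),2),round(10*np.sin(a),2),round(-np.degrees(a),1))
E
```

```text
[0.55829305 0.08523893 0.047     ] [ 0.5168021  -0.00403841  0.091     ] 0.09844766865073312 -114.9262804832818
tcp [ 0.5169 -0.0033  0.222 ] yaw 64.89 F [-0.3  0.1  0.4] q6 0.429 t 19.35 gap 0.997
  delta [-8.00e-02  1.00e-02  1.62e+01] spin -0.01
0.1 0.05 1.0 -5.7
0.2 0.2 1.99 -11.5
0.3 0.45 2.96 -17.2
0.4 0.79 3.89 -22.9
0.5 1.22 4.79 -28.6
0.6 1.75 5.65 -34.4
0.7 2.35 6.44 -40.1
0.8 3.03 7.17 -45.8
0.9 3.78 7.83 -51.6
0.95 4.18 8.13 -54.4
```

```bash
python3 -m crank '[{"delta_pos":[-0.1,0,5],"spin":0},{"delta_pos":[-0.1,0,10],"spin":0},{"delta_pos":[-0.1,0,14],"spin":0},{"delta_pos":[-0.1,0,16],"spin":0},{"delta_pos":[-0.1,0,16.2],"spin":0},{"delta_pos":[-0.1,0,16.2],"spin":0}]'
python3 -m crank '[{"delta_pos":[0,0,0],"spin":0},{"delta_pos":[0,0,0],"spin":0},{"delta_pos":[0,0,0],"spin":0},{"delta_pos":[0,0,0],"spin":0},{"delta_pos":[0,0,0],"spin":0},{"delta_pos":[0,0,0],"spin":0},{"delta_pos":[0,0,0],"spin":0},{"delta_pos":[0,0,0],"spin":0}]' 0 50; python3 -c "
from h import *
go(None)"
```

```text
time: 20.1
tcp_pos: [0.5168, -0.0037, 0.0601]
tool_rot: [0.844, 0.537, 0.0, 0.0]
ft_force: [0.1, -0.6, -0.0]
finger_gap: 1.002
finger_force: 0.0
time: 21.1
tcp_pos: [0.5167, -0.0036, 0.0596]
tool_rot: [0.844, 0.537, 0.0, 0.0]
ft_force: [2.0, -3.3, 4.8]
finger_gap: 0.15
finger_force: 48.9
tcp [ 0.5167 -0.0036  0.0596] yaw 64.96 F [ 2.  -3.3  4.8] q6 0.428 t 21.1 gap 0.15
```

```bash
python3 -m crank '[{"delta_pos":[0.05,1,0],"spin":-5.7},{"delta_pos":[0.2,2,0],"spin":-11.5},{"delta_pos":[0.45,2.95,0],"spin":-17},{"delta_pos":[0.8,3.9,0],"spin":-23},{"delta_pos":[1.2,4.8,0],"spin":-28.6},{"delta_pos":[1.75,5.65,0],"spin":-34},{"delta_pos":[2.35,6.45,0],"spin":-40},{"delta_pos":[3.05,7.15,0],"spin":-46},{"delta_pos":[3.05,7.15,0],"spin":-46},{"delta_pos":[3.05,7.15,0],"spin":-46}]';  python3 -c "
from h import *
go(None);print(sensors.sense()['ft_torque'])"
```

```text
time: 22.35
tcp_pos: [0.593, -0.006, 0.0594]
tool_rot: [0.567, 0.824, -0.001, -0.001]
ft_force: [-3.6, -3.0, 10.3]
finger_gap: 0.149
finger_force: 49.5
tcp [ 0.593  -0.006   0.0594] yaw 110.95 F [-3.6 -3.  10.3] q6 -0.378 t 22.35 gap 0.149
[-0.34460338  0.54242011 -0.05841488]
```

```bash
python3 -m crank '[{"delta_pos":[0.02,0.5,0],"spin":-3},{"delta_pos":[0.05,0.9,0],"spin":-5},{"delta_pos":[0.06,1.1,0],"spin":-6},{"delta_pos":[0.06,1.1,0],"spin":-6}]';  python3 -c "
from h import *
go(None)"
```

```text
time: 22.85
tcp_pos: [0.6025, -0.0018, 0.0594]
tool_rot: [0.523, 0.853, -0.001, -0.001]
ft_force: [-5.1, -2.4, 11.3]
finger_gap: 0.145
finger_force: 49.7
tcp [ 0.6025 -0.0018  0.0594] yaw 116.97 F [-5.1 -2.4 11.3] q6 -0.476 t 22.85 gap 0.145
```

```bash
python3 -m crank '[{"delta_pos":[0,0.15,0],"spin":-1},{"delta_pos":[0.01,0.3,0],"spin":-2},{"delta_pos":[0.01,0.3,0],"spin":-2}]';  python3 -m crank '[{"delta_pos":[0,0.15,0],"spin":-1},{"delta_pos":[0.01,0.3,0],"spin":-1},{"delta_pos":[0.01,0.3,0],"spin":-1}]'; python3 -c "
from h import *
go(None)"
```

```text
time: 23.22
tcp_pos: [0.603, -0.0015, 0.0592]
tool_rot: [0.508, 0.861, -0.003, -0.003]
ft_force: [-12.8, -9.8, 17.3]
finger_gap: 0.146
finger_force: 50.6
time: 23.6
tcp_pos: [0.6031, -0.001, 0.059]
tool_rot: [0.5, 0.866, -0.004, -0.004]
ft_force: [-20.1, -16.2, 23.5]
finger_gap: 0.147
finger_force: 52.0
tcp [ 0.6031 -0.001   0.059 ] yaw 120.0 F [-20.1 -16.2  23.5] q6 -0.523 t 23.6 gap 0.147
```

```bash
python3 -m crank '[{"delta_pos":[0,-0.2,0],"spin":0},{"delta_pos":[0,-0.2,0],"spin":0},{"delta_pos":[0,-0.2,0],"spin":0}]'; python3 - <<'E'
from h import *
find("side",["driver","dye_bottle","dish","lens_cell"]); go(None)
s=sensors.sense()["tcp_pos"]; print(np.degrees(np.arctan2(s[1]-.0852,s[0]-.5583)))
E
```

```text
time: 23.98
tcp_pos: [0.6028, -0.0012, 0.0591]
tool_rot: [0.5, 0.866, -0.003, -0.003]
ft_force: [-17.2, -11.8, 19.8]
finger_gap: 0.152
finger_force: 51.1
side driver [ 0.4658 -0.3188  0.1117] 0.68
side dye_bottle [0.5368 0.3962 0.0564] 0.89
side dye_bottle [ 0.7589 -0.0313  0.0156] 0.17
side dish [0.5534 0.0937 0.0505] 0.38
side dish [ 0.6611 -0.3735  0.0105] 0.37
side lens_cell [ 0.7586 -0.031   0.014 ] 0.5
side lens_cell [0.5559 0.0899 0.0493] 0.36
tcp [ 0.6028 -0.0012  0.0591] yaw 119.98 F [-15.4 -11.4  19.5] q6 -0.525 t 24.225 gap 0.146
-62.74473884409206
```

```bash
python3 -c "
from h import *
print(r.close_job())"
```

```text
the job is handed in; nothing more can be done
None
```

The job is handed in at about 24 s: the lock screw is turned to its stop, the driver is back upright and fully down in its stand, and the fingers hold the orange post against the forward stop; the final dish detection was low-confidence (about 30 mm off), though the gripper never went low near it.

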